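# Close the press mould over its locating pin and hold it shut

## Task

Somebody left a glass jar on the plate of the wooden press mould: set it upright on the stone slab beside the jar already there, and let go of it without dropping or tipping it. Then pick the mould's cover up by its handle, slide it over the locating pin, square with the mould, until it drops on, and press it all the way down against the springs. Finish while still holding the cover pressed down, and leave everything else where it stands.

Things in the scene. Friction and masses are not known exactly. Their poses are not given: they have to be found in the camera images.
- mould: Press mould: fixed plywood block 150 mm (x) x 130 mm (y) x 25 mm lying on the work surface, an aluminium lift plate (120 x 100 x 6 mm) above it on springs, plate top 39 mm above the work surface when raised, and a steel pin upright in the middle. Origin: centre of its underside, z up.
- pin_tip (a point): Top of the mould's fixed locating pin, on its axis: steel, 12 mm in diameter, chamfered tip, 51 mm above the work surface and 12 mm above the top of the raised lift plate. Same axes as the mould (x along its long side, z up).
- lift_plate (a joint): How far the sprung lift plate is pushed down, in m: 0 raised, 0.008 fully down at its stop. The springs push up with about 5 N at the start of travel and 12 N at the end; the cover's own weight (about 3 N) does not push it down.
- cover_handle (a point): Centre of the bar handle on the loose mould cover, a plywood block 120 x 100 x 30 mm, about 0.3 kg, lying flat on the work surface, hole down. The handle, on the middle of its top, is 70 mm along x, 22 mm thick along y, 34 mm high; centre 47 mm and top 64 mm above the cover's underside. x along the cover's long side, z up.
- cover_hole (a point): Centre of the mouth of the blind hole in the middle of the cover's underside, straight below the handle (47 mm below its centre). Hole 16 mm in diameter, widened at its mouth, 25 mm deep; the cover stops on the lift plate, not on the pin. Same axes as the handle. Either way round is the same.
- jar_center (a point): Centre, half-way up, of the closed glass jar that starts upright on the mould's lift plate beside the pin: 42 mm in diameter, 60 mm high, about 0.15 kg.
- slab_top (a point): Centre of the top face of the fixed flat marble slab, 120 mm (its x) x 200 mm (its y), top 12 mm above the work surface. z up.
- stored_jar_center (a point): Centre of the shorter glass jar already standing on the slab's +y half: 42 mm in diameter, 45 mm high. Leave it alone.
- core: Bystander: upright stone core, 48 mm in diameter, 75 mm high; origin at the centre of its underside. Leave it alone.
- tin_center (a point): Bystander: centre of an upright tin, 60 mm in diameter, 70 mm high. Leave it alone.
- stone_center (a point): Bystander: centre of a pale lump of plaster stone, 74 mm across, 52 mm high. Leave it alone.
- jar: The same jar that starts on the mould; origin at the centre of its underside, z up.
- cover: The same cover; origin at the centre of its underside.
Things that resemble listed ones, but are neither listed nor needed, are in the scene too. What is shaped like the jar but yellow is not meant. Leave any blue look-alike of the cover alone.

How it is judged:
On the way, in this order (a step that is already met when the one before it is completed fails the run):
1. the jar stands upright on the slab, released (x of jar_center in the frame of slab_top between -0.047 and 0.047 m and y of jar_center in the frame of slab_top between -0.087 and 0.087 m and z of jar_center in the frame of slab_top between 0.026 and 0.034 m and angle between jar_center's own z axis and vertical below 0.08 rad and contact force between the fingers and jar below 0.1 N and linear speed of jar below 0.03 m/s), for 0.2 s.
2. the cover has dropped over the pin, square with the mould, and rests on the lift plate (horizontal distance between cover_hole and pin_tip below 0.005 m and angle between cover_hole's own z axis and vertical below 0.07 rad and angle between the x axis of cover_hole and the x axis of pin_tip, either way round below 0.15 rad and z of cover_hole in the frame of pin_tip below -0.0095 m), for 0.1 s.
At the end, for the whole second after the job is handed in: Jar upright (0.08 rad), at rest, released on the slab (at most 8 mm over an edge); cover on the pin (5 mm), level (0.07 rad), square with the mould (0.15 rad, either way round), lift plate pressed down more than 6 of its 8 mm, fingers still on the cover with more than 3 N (all of step 1 and horizontal distance between cover_hole and pin_tip below 0.005 m and angle between cover_hole's own z axis and vertical below 0.07 rad and angle between the x axis of cover_hole and the x axis of pin_tip, either way round below 0.15 rad and z of cover_hole in the frame of pin_tip below -0.017 m and value of joint lift_plate above 0.006 m and contact force between the fingers and cover above 3 N and linear speed of cover below 0.02 m/s); the arm keeps its last pose, push and grip.
It fails at once if a bystander is moved more than 25 mm (distance of any of stored_jar_center, core, tin_center, stone_center from where it was at the start of the episode above 0.025 m).
It fails at once if a bystander is tipped over (angle between any of stored_jar_center, core, tin_center, stone_center's own z axis and vertical above 0.5 rad).
It fails at once if the jar is tipped over (angle between jar_center's own z axis and vertical above 0.6 rad).
It fails at once if the jar is dropped (it falls freely, untouched, faster than 0.6 m/s) (linear speed of jar above 0.6 m/s and contact force between the fingers and jar below 0.05 N).
It also fails if it takes over 54 s, if anything falls off the work surface, if the arm or the gripper's body presses on something with over 40 N, if the wrist force passes 120 N, or if a joint passes its speed limit or range.

## Robot

A 6-joint arm with a two-finger parallel gripper is mounted at the origin on the work surface. World frame = base frame: x ahead of the robot, y to its left, z up, the work surface at z = 0. Lengths are in m, angles in rad, forces in N, time in s.
With the tool pointing down it reaches from about 0.425 to 0.95 m from the base axis. Payload 3.5 kg.
Tool frame: the origin (TCP) lies on the centre line of the jaws, within the pads' length; the fingertips stand 8 mm ahead of it and the grasp point (between the pads) lies 11 mm behind it; z points along the fingers, y is the line along which they close (so a half turn about z gives the same grasp; the last joint's range is limited). The gripper opens to 85 mm and grips with 20 to 120 N. Pads are 22 mm wide; open, the fingers measure 114 mm over their backs; the gripper's body (76 mm by 85 mm) begins 54 mm behind the grasp point. The pads swing forward as they close: fully open they stand 13 mm farther back than shut.
Start: joints at [-0.15, 0.286, 1.577, -0, 1.279, -0.15], TCP at [0.675, 0, 0.239] pointing down, gripper open.
Joint ranges: [-2.77, 2.77], [-0.9, 2.22], [0.21, 2.48], [-1.53, 4.67], [0.24, 2.81], [-2.84, 2.84]. Speed limits (rad/s): [2.79, 2.79, 3.14, 3.14, 3.14, 3.14].

## Interface

Orientations are given as a unit quaternion [x, y, z, w].
In Python, from plant import ctrl gives the robot as it stands. The module is installed in compiled form; this text tells all that it offers.
- The arm moves only by the tool send_rows, never from a script. Its argument "steps" is a list of rows, each a list of 5 numbers: the shift along the tool's x, y, z in m, then the turn about the tool's z in degrees, then the opening, from -1 (shut) to 1 (fully open). A call has 1 to 12 rows; each row is the pose to reach, as a shift and turn from the pose commanded when the call began, along the tool's axes at that moment; what a row does not reach only later rows make up. A row lasts 1/10 s, in which the tool goes at most 50 mm and 8.59 degrees, less where a joint would pass 70% of its speed; a pose out of reach is approached as far as the arm can. A call with a gripper value outside its range is refused whole. The fingers move at their own pace and stop on an object; "squeeze" is the grip in N (left out, the last holds). Time passes only in rows, so rows that repeat a pose let the fingers close. It gives the time, the measured TCP pose, the force, the opening and the grip force at its end, in the units of the state.
- ctrl.get_state(): the state, without advancing time (a new reading comes with each control period).
- ctrl.read_camera(name): name is "scene" or "side" or "wrist"; returns the picture (480x640x3 uint8, red, green, blue); there is no depth.
- ctrl.calibration(name): a dict with "intrinsics" (3x3 intrinsics, pixels), "extrinsics" (4x4, takes a point from world to camera coordinates); the wrist camera has in their place "tool_from_camera" (4x4, takes a point from camera to tool coordinates, whose origin is the TCP and whose axes are the flange's). Camera axes: x right, y up, looking along -z (the intrinsics and any distortion apply to the point x, -y, -z); pixel columns grow to the right and rows downward; lengths in m; the calibration is good to about 2 mm. A picture is of the moment at which its call begins: read the wrist's pose just before it. calibration takes no time and is no camera call.
- ctrl.sign_off(): hands the job in; it is judged then, once.
The state is a dict: "time": time; "qpos": joint angles; "dq": joint speeds; "joint_efforts": joint torques, N m; "eef_pos": TCP position; "tcp_rot": TCP orientation; "contact_force": force on the tool from outside, world axes, zero at the start; "wrist_torque": the same for the moment, N m; "opening": opening from 0.0 (shut) to 1.0 (fully open); "finger_force": force on a finger pad.
Only numpy, scipy, OpenCV 4.12 (cv2) and the standard library are available. Lean on these libraries where they do the work, as an engineer would, in place of code of your own. Each camera call takes 0.05 s, during which the arm holds its last target. There are 200 camera calls.

## Working session

There is one attempt and no reset: what is moved stays moved. The work goes in short steps, Python scripts to look and compute and a tool call to move; the robot and the scene stay as the last step left them, time stands still between calls to the robot, and variables do not carry over. Pictures are saved under pics/ and viewed, at most 10 in all, crops included, and the job is handed in when it is done.

Besides the shell and the picture viewer there is one more tool, called after "Emit:" as a command line: name --pt "numbers of a row" for each row, then --argument value for the rest. send_rows: Moves the arm, as the interface text tells. Its arguments: {"type":"object","properties":{"steps":{"type":"array","items":{"type":"array","items":{"type":"number"}}},"squeeze":{"type":"number"}},"required":["steps"]}

```bash
mkdir -p pics
python3 - <<'E'
from plant import ctrl
import cv2,numpy as np
np.set_printoptions(precision=4,suppress=True)
s=ctrl.get_state();print(s)
for n in ["scene","side","wrist"]:
    print(n,ctrl.calibration(n))
    cv2.imwrite(f"pics/{n}0.png",ctrl.read_camera(n)[:,:,::-1])
E
```

```text
{'time': 0.0, 'qpos': array([-0.15  ,  0.2872,  1.5782,  0.    ,  1.2786, -0.15  ]), 'dq': array([-0.0005, -0.0003,  0.0005,  0.0015,  0.0018,  0.0001]), 'joint_efforts': array([ -0.0002, -40.5981, -29.2628,  -0.0002,   0.0058,   0.    ]), 'eef_pos': array([0.6744, 0.0001, 0.2379]), 'tcp_rot': array([ 0.7071,  0.7071, -0.0007, -0.001 ]), 'contact_force': array([ 0.2482, -0.0579,  0.597 ]), 'wrist_torque': array([ 0.033 ,  0.0032, -0.0165]), 'finger_force': 0.0, 'opening': 0.9994258850434521}
scene {'intrinsics': array([[556.8226,   0.    , 327.7644],
       [  0.    , 556.8226, 242.2716],
       [  0.    ,   0.    ,   1.    ]]), 'extrinsics': array([[-0.8804,  0.4741,  0.0144,  0.4898],
       [-0.3739, -0.7123,  0.594 ,  0.2014],
       [ 0.2918,  0.5175,  0.8044, -1.3768],
       [ 0.    ,  0.    ,  0.    ,  1.    ]])}
side {'intrinsics': array([[503.6951,   0.    , 307.8774],
       [  0.    , 503.6951, 238.1137],
       [  0.    ,   0.    ,   1.    ]]), 'extrinsics': array([[ 0.8144, -0.5803,  0.0049, -0.4438],
       [ 0.4103,  0.5817,  0.7023, -0.2982],
       [-0.4104, -0.5699,  0.7119, -0.9171],
       [ 0.    ,  0.    ,  0.    ,  1.    ]])}
wrist {'intrinsics': array([[403.1069,   0.    , 319.6385],
       [  0.    , 403.1069, 232.6823],
       [  0.    ,   0.    ,   1.    ]]), 'tool_from_camera': array([[-0.    ,  0.9523,  0.3051,  0.0793],
       [ 1.    ,  0.0005, -0.0014, -0.0007],
       [-0.0015,  0.3051, -0.9523, -0.1333],
       [ 0.    ,  0.    ,  0.    ,  1.    ]])}
```

View pics/scene0.png

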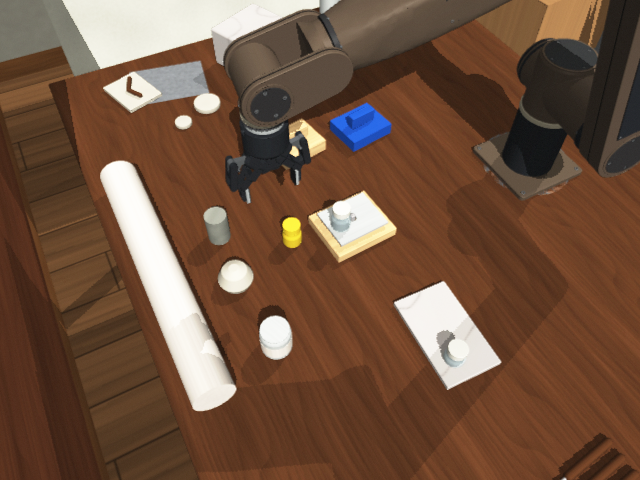

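View pics/side0.png

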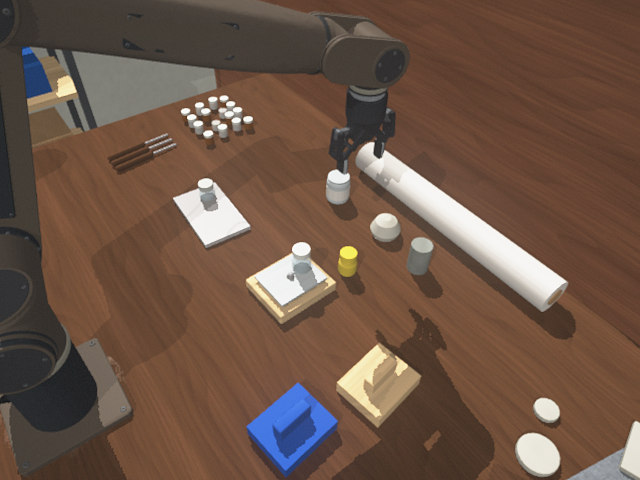

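Side picture: the jar on the mould is at (301,256), the pin near (291,276), the wooden cover at (379,385) and the slab at (210,213) with the stored jar at (206,190). Things that could be confused:
- **Jar:** the white-lidded jar on the mould plate (301,256), the yellow jar (348,262), the stored jar (206,190) and the tin (338,187). I choose the one on the mould.
- **Cover:** wooden (379,385) or blue (292,428). I choose the wooden one.

I'll check both choices in a close crop.

```bash
cat > h.py <<'E'
from plant import ctrl
import cv2,numpy as np
from scipy.spatial.transform import Rotation as R
np.set_printoptions(precision=4,suppress=True)
def cam(n,s=None):
    c=ctrl.calibration(n);K=c["intrinsics"]
    if n!="wrist": T=np.linalg.inv(c["extrinsics"])
    else:
        s=s or ctrl.get_state();W=np.eye(4);W[:3,:3]=R.from_quat(s["tcp_rot"]).as_matrix();W[:3,3]=s["eef_pos"];T=W@c["tool_from_camera"]
    return K,T
def p2w(K,T,px,z):
    px=np.atleast_2d(px).astype(float)
    d=np.c_[(px[:,0]-K[0,2])/K[0,0],-(px[:,1]-K[1,2])/K[1,1],-np.ones(len(px))]@T[:3,:3].T
    o=T[:3,3]; return o+d*((z-o[2])/d[:,2])[:,None]
def w2p(K,T,P):
    P=np.atleast_2d(P); c=(P-T[:3,3])@T[:3,:3]
    return np.c_[K[0,0]*c[:,0]/-c[:,2]+K[0,2],K[1,1]*-c[:,1]/-c[:,2]+K[1,2]]
def totool(s,P):
    return R.from_quat(s["tcp_rot"]).inv().apply(np.atleast_2d(P)-s["eef_pos"])
E
python3 - <<'E'
from h import *
im=cv2.imread("pics/side0.png")
cv2.imwrite("pics/side0c.png",cv2.resize(im[165:435,160:450],None,fx=2.2,fy=2.2,interpolation=cv2.INTER_CUBIC))
E
```

```text
(no output)
```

View pics/side0c.png

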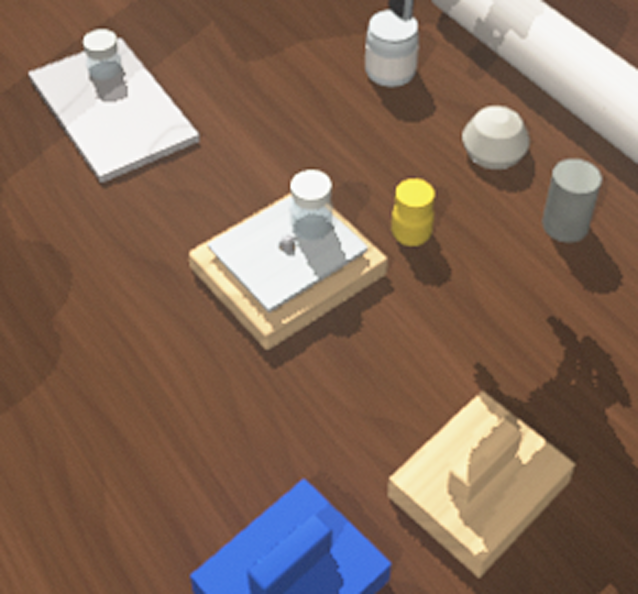

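The crop confirms the white-lidded jar on the aluminium plate at crop (311,183), the pin at (288,240) and the plywood cover at (482,480). The slab's −y half is at crop (125,135), with the stored jar at (100,40).

Run:
```python
from h import *
K,T=cam("side")
f=lambda pts,z:p2w(K,T,np.array(pts)/2.2+[160,165],z)
pl=f([(210,250),(272,306),(367,248)],.039);print("plate",pl)
print("edges",np.linalg.norm(np.diff(pl,axis=0),axis=1),"ctr",(pl[0]+pl[2])/2,"dir",np.degrees(np.arctan2(*(pl[2]-pl[1])[1::-1])))
print("pin",f((287,238),.051),"jar",f((311,183),.099))
c=f([(389,487),(482,393),(574,464),(478,560)],.03);d=np.diff(c,axis=0)
print("cover",c,c.mean(0),np.linalg.norm(d,axis=1),np.degrees(np.arctan2(d[:,1],d[:,0])))
s=f([(30,75),(104,177),(198,136)],.012);d=np.diff(s,axis=0)
print("slab",s,(s[0]+s[2])/2,np.linalg.norm(d,axis=1),np.degrees(np.arctan2(d[:,1],d[:,0])))
print("stored",f((100,39),.057), "yellow",f((414,192),.0), "stone",f((496,130),.05),"can",f((572,178),.075),"white tin",f((393,25),.07))
```

```text
plate [[ 0.4215  0.0197  0.039 ]
 [ 0.4332 -0.0712  0.039 ]
 [ 0.5473 -0.0661  0.039 ]]
edges [0.0917 0.1142] ctr [ 0.4844 -0.0232  0.039 ] dir 2.6027198382556325
pin [[ 0.4854 -0.0193  0.051 ]] jar [[ 0.5203 -0.0102  0.099 ]]
cover [[ 0.4131 -0.2748  0.03  ]
 [ 0.5347 -0.2509  0.03  ]
 [ 0.5518 -0.3475  0.03  ]
 [ 0.4317 -0.3641  0.03  ]] [ 0.4828 -0.3093  0.03  ] [0.124  0.098  0.1212] [  11.0822  -79.9669 -172.1375]
slab [[0.3987 0.3892 0.012 ]
 [0.3924 0.1918 0.012 ]
 [0.5063 0.1882 0.012 ]] [0.4525 0.2887 0.012 ] [0.1975 0.114 ] [-91.8373  -1.8282]
stored [[0.4757 0.3484 0.057 ]] yellow [[ 0.6559 -0.0072 -0.    ]] stone [[ 0.7519 -0.0217  0.05  ]] can [[ 0.7477 -0.1344  0.075 ]] white tin [[0.7557 0.1627 0.07  ]]
```

Emit:
send_rows --pt "-0.015 -0.165 0 90 1" --pt "-0.015 -0.165 0 90 1" --pt "-0.015 -0.165 0 90 1" --pt "-0.015 -0.165 0 90 1" --pt "-0.015 -0.165 0 90 1" --pt "-0.015 -0.165 0 90 1" --pt "-0.015 -0.165 0 90 1" --pt "-0.015 -0.165 0 90 1" --pt "-0.015 -0.165 0 90 1" --pt "-0.015 -0.165 0 90 1" --pt "-0.015 -0.165 0 90 1" --pt "-0.015 -0.165 0 90 1" --squeeze 40

```text
time: 1.35
eef_pos: [0.5097, -0.0149, 0.239]
tcp_rot: [1.0, 0.0, -0.0, -0.0]
contact_force: [0.5, -0.4, -0.3]
opening: 1.002
finger_force: 0.0
```

Run:
```python
from h import *
s=ctrl.get_state();print(s["eef_pos"],s["tcp_rot"],s["qpos"],s["time"])
np.save("sw1.npy",np.r_[s["eef_pos"],s["tcp_rot"]])
im=ctrl.read_camera("wrist")[:,:,::-1];cv2.imwrite("pics/w1.png",im)
```

```text
[ 0.5097 -0.0149  0.239 ] [ 1.      0.0001 -0.0003 -0.0001] [-0.2284 -0.0819  1.9762 -0.      1.2479  1.3422] 1.35
```

View pics/w1.png

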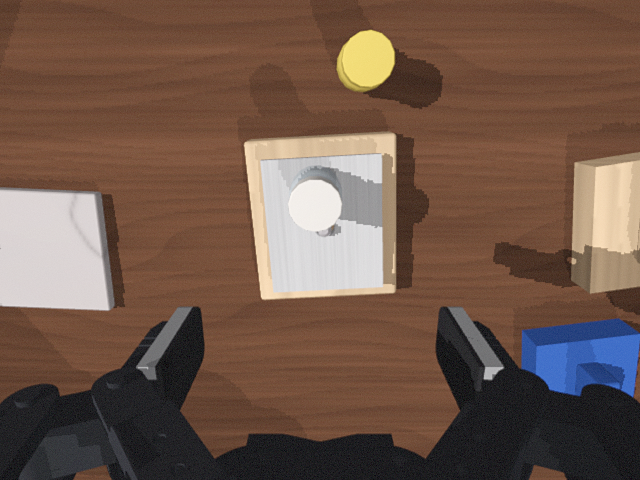

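Wrist view: jar lid at (315,205) and pin tip at about (327,230). The plate corners are (261,160), (382,153), (384,289) and (273,293), the block's outer corners are (245,142), (396,133), (396,292) and (262,299), and the slab's near edge is at left, (100,192) to (114,308).

Run:
```python
from h import *
a=np.load("sw1.npy");s=dict(eef_pos=a[:3],tcp_rot=a[3:])
K,T=cam("wrist",s)
f=lambda p,z:p2w(K,T,p,z)
J=f((315,205),.099)[0];print("jar",J,"pin",f((327,230),.051))
def an(n,pts,z):
    c=f(pts,z);d=np.diff(np.vstack([c,c[:1]]),axis=0)
    print(n,c.mean(0),np.linalg.norm(d,axis=1),np.degrees(np.arctan2(d[:,1],d[:,0])))
an("plate",[(261,160),(382,153),(384,289),(273,293)],.039)
an("block",[(245,142),(396,133),(396,292),(262,299)],.025)
print("slab near",f([(100,192),(114,308)],.012))
print("shift tool",totool(s,J))
```

```text
jar [ 0.5202 -0.0105  0.099 ] pin [[ 0.487  -0.0199  0.051 ]]
plate [ 0.4857 -0.0185  0.039 ] [0.0992 0.1222 0.101  0.1204] [ -86.7139 -176.4474   92.2774    2.681 ]
block [ 0.487  -0.0184  0.025 ] [0.1272 0.147  0.1277 0.147 ] [ -86.6619 -176.6949   93.3096    3.1148]
slab near [[0.511  0.1858 0.012 ]
 [0.3933 0.1913 0.012 ]]
shift tool [[ 0.0106 -0.0044  0.14  ]]
```

Emit:
send_rows --pt "0.0105 -0.0045 0.04 0 1" --pt "0.0105 -0.0045 0.08 0 1" --pt "0.0105 -0.0045 0.12 0 1" --pt "0.0105 -0.0045 0.15 0 1" --pt "0.0105 -0.0045 0.17 0 1" --pt "0.0105 -0.0045 0.179 0 1" --pt "0.0105 -0.0045 0.179 0 0.6" --pt "0.0105 -0.0045 0.179 0 0.2" --pt "0.0105 -0.0045 0.179 0 -0.2" --pt "0.0105 -0.0045 0.179 0 -0.6" --pt "0.0105 -0.0045 0.179 0 -1" --pt "0.0105 -0.0045 0.179 0 -1" --squeeze 30

```text
time: 2.6
eef_pos: [0.5218, -0.0108, 0.0618]
tcp_rot: [1.0, 0.0, 0.002, 0.0]
contact_force: [1.2, -1.4, 4.5]
opening: 0.473
finger_force: 31.6
```

Emit:
send_rows --pt "0 0 -0.02 0 -1" --pt "0 0 -0.05 0 -1" --pt "0 0 -0.07 0 -1" --pt "-0.01 -0.03 -0.07 0 -1" --pt "-0.02 -0.07 -0.07 0 -1" --pt "-0.03 -0.11 -0.07 0 -1" --pt "-0.04 -0.15 -0.07 0 -1" --pt "-0.05 -0.19 -0.07 0 -1" --pt "-0.06 -0.225 -0.07 0 -1" --pt "-0.065 -0.245 -0.07 0 -1" --pt "-0.065 -0.25 -0.07 0 -1" --pt "-0.065 -0.25 -0.06 0 -1"

```text
time: 3.8
eef_pos: [0.456, 0.2402, 0.1208]
tcp_rot: [1.0, 0.001, 0.001, -0.0]
contact_force: [0.4, -0.2, -1.4]
opening: 0.472
finger_force: 31.1
```

Run:
```python
from h import *
s=ctrl.get_state();print(s["eef_pos"],s["tcp_rot"],s["qpos"],s["time"],s["contact_force"])
im=ctrl.read_camera("wrist")[:,:,::-1]
im2=ctrl.read_camera("side")[:,:,::-1]
cv2.imwrite("pics/w2.png",np.hstack([cv2.resize(im,(400,300)),im2[60:360,60:460]]))
```

```text
[0.456  0.2402 0.1208] [ 1.      0.0008  0.0012 -0.0002] [ 0.2879  0.0675  2.0605 -0.0003  1.0112  1.8571] 3.8 [ 0.4209 -0.1856 -1.403 ]
```

View pics/w2.png

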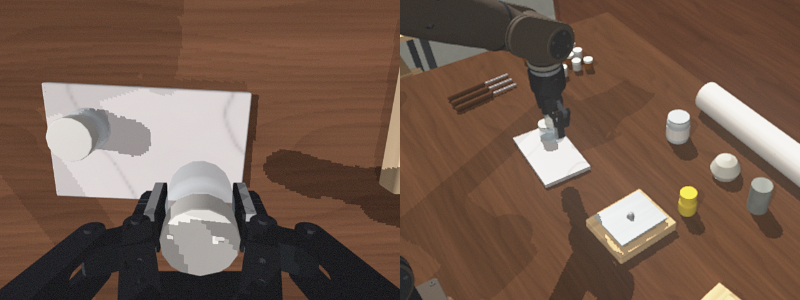

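The jar is held upright over the slab. In the half-scale wrist view the slab corners are (42,83), (251,92) and (57,196). I'll check the landing point.

Run:
```python
from h import *
s=ctrl.get_state();K,T=cam("wrist",s)
c=p2w(K,T,np.array([(42,83),(251,92),(57,196)])*1.6,.012);print(c,np.linalg.norm(c[1]-c[0]),np.linalg.norm(c[2]-c[0]))
ctr=(c[1]+c[2])/2;print("ctr",ctr)
x=(c[0]-c[2])/np.linalg.norm(c[0]-c[2]);y=(c[0]-c[1])/np.linalg.norm(c[0]-c[1])
d=s["eef_pos"]-ctr;print("local",d@x,d@y)
```

```text
[[0.5157 0.3849 0.012 ]
 [0.5074 0.1915 0.012 ]
 [0.3986 0.3915 0.012 ]] 0.1935452388514564 0.11729373855198927
ctr [0.453  0.2915 0.012 ]
local 0.00428981576368054 -0.05299628622762149
```

Emit:
send_rows --pt "0 0 0.03 0 -1" --pt "0 0 0.055 0 -1" --pt "0 0 0.072 0 -1" --pt "0 0 0.08 0 -1" --pt "0 0 0.084 0 -1" --pt "0 0 0.086 0 -1" --pt "0 0 0.087 0 -1" --pt "0 0 0.087 0 -1"

```text
time: 4.7
eef_pos: [0.4561, 0.2391, 0.0353]
tcp_rot: [1.0, -0.0, -0.0, 0.0]
contact_force: [-3.5, -2.2, 4.6]
opening: 0.474
finger_force: 31.6
```

Emit:
send_rows --pt "0 0 0 0 0.0" --pt "0 0 0 0 0.1" --pt "0 0 0 0 0.3" --pt "0 0 0 0 0.5" --pt "0 0 0 0 0.7" --pt "0 0 0 0 0.7" --pt "0 0 -0.02 0 0.7" --pt "0 0 -0.06 0 0.7" --pt "0 0 -0.1 0 0.8" --pt "0 0 -0.14 0 1" --pt "0 0 -0.17 0 1"

```text
time: 5.8
eef_pos: [0.4561, 0.2398, 0.2063]
tcp_rot: [1.0, 0.0, 0.002, -0.0]
contact_force: [-0.4, 0.1, -0.1]
opening: 0.999
finger_force: 0.0
```

Run:
```python
from h import *
s=ctrl.get_state();print(s["eef_pos"],s["tcp_rot"],s["time"])
im=ctrl.read_camera("wrist")[:,:,::-1]
im2=ctrl.read_camera("side")[:,:,::-1]
cv2.imwrite("pics/w3.png",np.hstack([cv2.resize(im,(400,300)),cv2.resize(im2[150:300,120:320],(400,300))]))
```

```text
[0.4561 0.2398 0.2063] [ 1.      0.      0.0015 -0.0005] 5.8
```

View pics/w3.png

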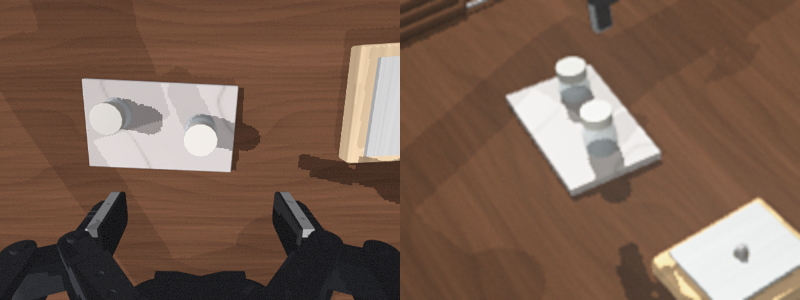

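The jar stands upright on the slab, released. Next I'll move above the cover.

Emit:
send_rows --pt "0.01 0.04 -0.03 0 1" --pt "0.02 0.08 -0.03 0 1" --pt "0.03 0.125 -0.03 0 1" --pt "0.04 0.17 -0.03 0 1" --pt "0.04 0.215 -0.03 0 1" --pt "0.04 0.26 -0.03 0 1" --pt "0.04 0.305 -0.03 0 1" --pt "0.04 0.35 -0.03 0 1" --pt "0.035 0.395 -0.03 0 1" --pt "0.03 0.44 -0.03 -3 1" --pt "0.025 0.485 -0.03 -6 1" --pt "0.02 0.52 -0.03 -9 1"

```text
time: 7.1
eef_pos: [0.4744, -0.2825, 0.2317]
tcp_rot: [0.997, 0.079, -0.001, -0.001]
contact_force: [1.7, 0.1, 0.4]
opening: 0.997
finger_force: 0.0
```

Emit:
send_rows --pt "-0.005 0.02 0 0 1" --pt "-0.005 0.03 0 0 1" --pt "-0.005 0.03 0 0 1"

```text
time: 7.4
eef_pos: [0.475, -0.3114, 0.2321]
tcp_rot: [0.997, 0.078, -0.001, -0.001]
contact_force: [-0.5, 1.5, 0.1]
opening: 1.001
finger_force: 0.0
```

Run:
```python
from h import *
s=ctrl.get_state();print(s["eef_pos"],s["tcp_rot"],s["qpos"],s["time"])
np.save("sw2.npy",np.r_[s["eef_pos"],s["tcp_rot"]])
cv2.imwrite("pics/w4.png",ctrl.read_camera("wrist")[:,:,::-1])
```

```text
[ 0.475  -0.3114  0.2321] [ 0.997   0.0777 -0.0006 -0.0008] [-0.759   0.0588  1.8498  0.0002  1.2349  0.6562] 7.4
```

View pics/w4.png

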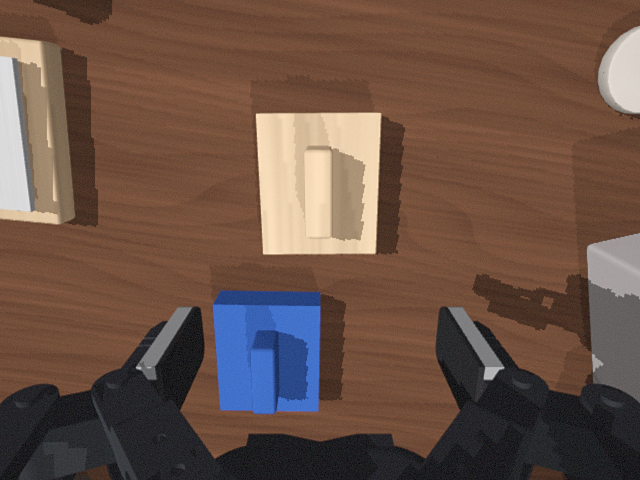

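Wrist view: the wooden cover's corners are (256,114), (382,112), (377,254) and (264,254). Its handle top runs (305,148) to (331,237). The blue one below it is to be left alone.

Run:
```python
from h import *
a=np.load("sw2.npy");s=dict(eef_pos=a[:3],tcp_rot=a[3:])
K,T=cam("wrist",s)
def an(n,pts,z):
    c=p2w(K,T,pts,z);t=totool(s,c);d=np.diff(np.vstack([t,t[:1]]),axis=0)
    print(n,c.mean(0),"tool",t.mean(0),np.linalg.norm(d,axis=1),np.degrees(np.arctan2(d[:,1],d[:,0])))
an("cover",[(256,114),(382,112),(377,254),(264,254)],.03)
an("handle",[(305,148),(331,148),(331,237),(306,237)],.064)
an("blue",[(213,304),(320,303),(320,410),(219,410)],.03)
```

```text
cover [ 0.4853 -0.3084  0.03  ] tool [ 0.0109 -0.001   0.2021] [0.1005 0.1208 0.1004 0.1194] [ 89.1281 179.4079 -90.0246  -0.6563]
handle [ 0.4867 -0.307   0.064 ] tool [ 0.0125 -0.0022  0.1681] [0.0191 0.0689 0.0197 0.0689] [ 89.9944 179.5097 -90.0213  -0.0194]
blue [ 0.3104 -0.285   0.03  ] tool [-0.1583 -0.0512  0.2023] [0.0991 0.1209 0.1027 0.12  ] [ 89.3702 179.9857 -90.0593   1.7027]
```

Emit:
send_rows --pt "0.0115 -0.0015 0.04 0 1" --pt "0.0115 -0.0015 0.085 0 0.6" --pt "0.0115 -0.0015 0.125 0 0.4" --pt "0.0115 -0.0015 0.155 0 0.4" --pt "0.0115 -0.0015 0.175 0 0.4" --pt "0.0115 -0.0015 0.188 0 0.4" --pt "0.0115 -0.0015 0.188 0 0.0" --pt "0.0115 -0.0015 0.188 0 -0.4" --pt "0.0115 -0.0015 0.188 0 -0.8" --pt "0.0115 -0.0015 0.188 0 -1" --pt "0.0115 -0.0015 0.188 0 -1" --pt "0.0115 -0.0015 0.188 0 -1" --squeeze 80

```text
time: 8.65
eef_pos: [0.4876, -0.3084, 0.0472]
tcp_rot: [0.997, 0.078, 0.001, 0.001]
contact_force: [0.7, 1.6, 6.1]
opening: 0.239
finger_force: 82.0
```

```bash
python3 -c "
from h import *
s=ctrl.get_state();print(s)"
```

```text
{'time': 8.65, 'qpos': array([-0.74  ,  0.306 ,  1.9407,  0.0006,  0.8916,  0.6735]), 'dq': array([ 0.0004,  0.0016, -0.0016,  0.0021,  0.0005, -0.0004]), 'joint_efforts': array([ -0.8751, -32.1808, -20.9939,  -0.2578,  -0.1317,   0.0303]), 'eef_pos': array([ 0.4876, -0.3084,  0.0472]), 'tcp_rot': array([0.9969, 0.0784, 0.0013, 0.001 ]), 'contact_force': array([0.6694, 1.6295, 6.1092]), 'wrist_torque': array([ 0.2826, -0.0525,  0.0292]), 'finger_force': 82.02568531036377, 'opening': 0.23910923909794582}
```

Emit:
send_rows --pt "0 0 -0.02 0 -1" --pt "0 0 -0.055 0 -1" --pt "0 0 -0.085 0 -1" --pt "0.003 -0.02 -0.09 1 -1" --pt "0.009 -0.055 -0.09 2 -1" --pt "0.015 -0.095 -0.09 3 -1" --pt "0.021 -0.135 -0.09 4 -1" --pt "0.028 -0.175 -0.09 5 -1" --pt "0.034 -0.215 -0.09 6 -1" --pt "0.04 -0.25 -0.09 6 -1" --pt "0.044 -0.275 -0.09 6 -1" --pt "0.045 -0.2855 -0.09 6 -1"

```text
time: 9.85
eef_pos: [0.4847, -0.0164, 0.1341]
tcp_rot: [1.0, 0.027, -0.001, -0.0]
contact_force: [-0.6, -0.5, -3.2]
opening: 0.242
finger_force: 80.7
```

Emit:
send_rows --pt "0 0 0 0 -1" --pt "0 0 0 0 -1"

```text
time: 10.05
eef_pos: [0.4859, -0.0192, 0.135]
tcp_rot: [1.0, 0.026, -0.0, 0.0]
contact_force: [0.7, 0.6, -2.4]
opening: 0.241
finger_force: 80.8
```

Run:
```python
from h import *
s=ctrl.get_state();print(s["eef_pos"],s["tcp_rot"],s["qpos"],s["time"],s["contact_force"],s["opening"])
np.save("sw3.npy",np.r_[s["eef_pos"],s["tcp_rot"]])
w=ctrl.read_camera("wrist")[:,:,::-1];d=ctrl.read_camera("side")[:,:,::-1]
cv2.imwrite("pics/w5.png",w);cv2.imwrite("pics/s5.png",d)
cv2.imwrite("pics/ws5.png",np.vstack([cv2.resize(w[80:380,80:580],(800,480))[:300],cv2.resize(d[160:340,150:480],(550,300))[:, :].copy() if 0 else cv2.copyMakeBorder(cv2.resize(d[170:340,180:480],(529,300)),0,0,0,271,cv2.BORDER_CONSTANT)]))
```

```text
[ 0.4859 -0.0192  0.135 ] [ 0.9997  0.0262 -0.0003  0.0003] [-0.2481 -0.0176  2.118  -0.0009  1.0417  1.2707] 10.05 [ 0.745   0.5836 -2.4115] 0.24139450486676167
```

View pics/ws5.png

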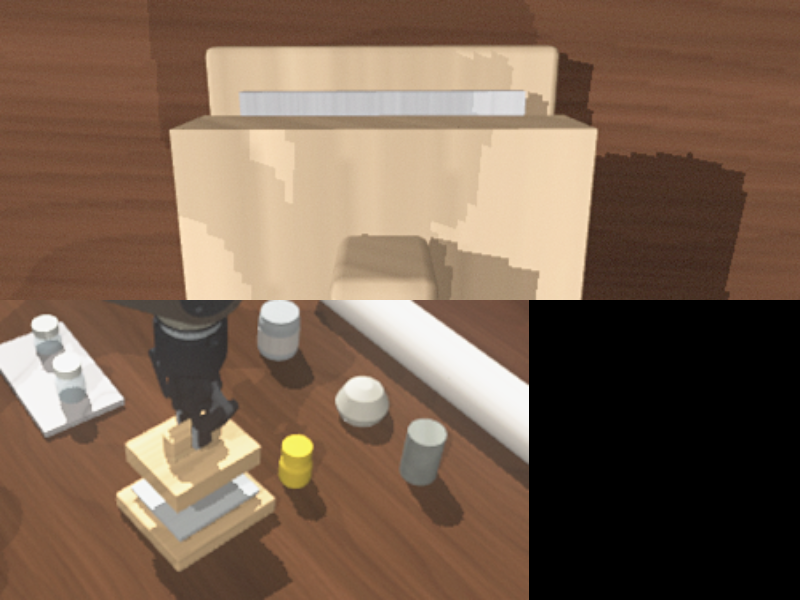

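The wrist view shows the block's far edge at (208,50)–(557,50), the plate's far edge at (240,92)–(525,91), and the cover's far bottom edge at (212,117)–(560,117) and top edge at (171,129)–(597,128), all in crop pixels. The cover is square and nearly centred, and I'll compute the offset.

Run:
```python
from h import *
a=np.load("sw3.npy");s=dict(eef_pos=a[:3],tcp_rot=a[3:])
K,T=cam("wrist",s)
for n,p,z,half in [("block",[(208,50),(557,50)],.025,.075),("plate",[(240,92),(525,91)],.039,.06),("cover bot",[(212,117),(560,117)],.088,.06),("cover top",[(171,129),(597,128)],.118,.06)]:
    t=totool(s,p2w(K,T,np.array(p)/1.6+80,z)); d=t[1]-t[0]
    print(n,"ctr tool x %.4f y %.4f"%(t[:,0].mean()-half,t[:,1].mean()),"len %.4f"%np.linalg.norm(d),"skew deg %.2f"%np.degrees(np.arctan2(-d[0],d[1])))
# plate/pin from earlier unobstructed wrist view, in present tool frame
print("pin in tool",totool(s,[[.4866,-.019,.05]]))
```

```text
block ctr tool x -0.0014 y -0.0015 len 0.1260 skew deg 0.00
plate ctr tool x 0.0000 y -0.0015 len 0.0988 skew deg -0.19
cover bot ctr tool x -0.0031 y -0.0004 len 0.0960 skew deg 0.01
cover top ctr tool x -0.0023 y -0.0010 len 0.0985 skew deg -0.13
pin in tool [[ 0.0007 -0.0002  0.085 ]]
```

Emit:
send_rows --pt "0.0023 -0.0005 0 0 -1" --pt "0.0023 -0.0005 0.015 0 -1" --pt "0.0023 -0.0005 0.03 0 -1" --pt "0.0023 -0.0005 0.035 0 -1" --pt "0.0023 -0.0005 0.038 0 -1" --pt "0.0023 -0.0005 0.041 0 -1" --pt "0.0023 -0.0005 0.044 0 -1" --pt "0.0023 -0.0005 0.046 0 -1" --pt "0.0023 -0.0005 0.046 0 -1"

```text
time: 11.05
eef_pos: [0.4884, -0.0179, 0.0893]
tcp_rot: [1.0, 0.026, -0.0, -0.0]
contact_force: [0.3, 0.1, -3.1]
opening: 0.238
finger_force: 80.7
```

No resistance with the cover mouth about 8 mm below the pin tip, so the hole is on the pin. I'll lower it to rest on the plate, then press gradually.

Emit:
send_rows --pt "0 0 0.003 0 -1" --pt "0 0 0.005 0 -1" --pt "0 0 0.006 0 -1" --pt "0 0 0.006 0 -1" --pt "0 0 0.006 0 -1" --pt "0 0 0.008 0 -1" --pt "0 0 0.01 0 -1" --pt "0 0 0.012 0 -1" --pt "0 0 0.013 0 -1" --pt "0 0 0.013 0 -1"

```text
time: 12.05
eef_pos: [0.4889, -0.018, 0.0782]
tcp_rot: [1.0, 0.026, -0.0, 0.0]
contact_force: [-6.3, 1.6, 12.5]
opening: 0.241
finger_force: 83.0
```

Emit:
send_rows --pt "-0.001 0 0.001 0 -1" --pt "-0.0015 0 0.002 0 -1" --pt "-0.0015 0 0.003 0 -1" --pt "-0.0015 0 0.003 0 -1" --pt "-0.0015 0 0.003 0 -1"

```text
time: 12.55
eef_pos: [0.489, -0.018, 0.0781]
tcp_rot: [1.0, 0.026, 0.001, -0.0]
contact_force: [-9.6, 3.9, 25.2]
opening: 0.241
finger_force: 84.8
```

Run:
```python
from h import *
s=ctrl.get_state();print(s["eef_pos"],s["tcp_rot"],s["time"],s["contact_force"],s["wrist_torque"])
w=ctrl.read_camera("wrist")[:,:,::-1];d=ctrl.read_camera("side")[:,:,::-1]
cv2.imwrite("pics/ws6.png",np.hstack([cv2.resize(w[80:380,80:480],(400,300)),cv2.resize(d[190:340,160:360],(400,300),interpolation=cv2.INTER_CUBIC)]))
```

```text
[ 0.489  -0.018   0.0781] [ 0.9997  0.0262  0.001  -0.0001] 12.55 [-9.5981  3.8741 25.1725] [ 0.544   1.597  -0.0514]
```

View pics/ws6.png

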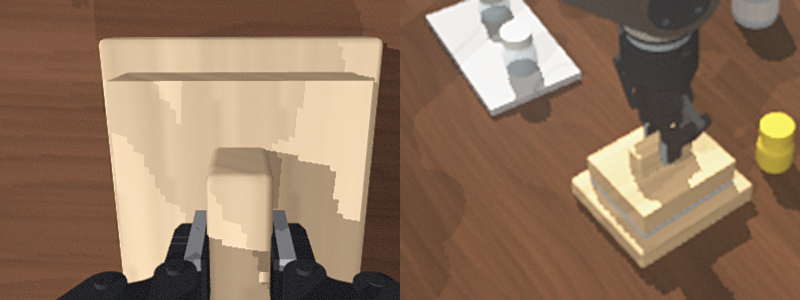

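Force rose to 25 N with no further travel. TCP z is 0.078, so the cover's underside is about 31 mm up and the lift plate is at its stop. The picture shows the cover level and square on the mould, with the jar standing on the slab at crop right (517,45). Handing in.

```bash
python3 -c "
from plant import ctrl
print(ctrl.sign_off())"
```

```text
the job is handed in; nothing more can be done
None
```

The job is handed in, though the sign-off gave no verdict: the jar stands upright and released on the slab, and the cover is on the pin, square with the mould and held down with the lift plate at its stop under about 25 N.

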